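# Heft three fastener cases and tray the heaviest

### The arm

A 6-joint arm with a two-finger parallel gripper is mounted at the origin on a cart in front of the work surface, level with it; the furniture and walls round the work are solid. World frame = base frame: x ahead of the robot, y to its left, z up, the work surface at z = 0. Lengths are in m, angles in rad, forces in N, time in s.
With the tool pointing down it reaches from about 0.25 to 0.8 m from the base axis. Payload 3.9 kg.
Tool frame: the origin (TCP) lies on the centre line of the jaws, within the pads' length; the fingertips stand 25 mm ahead of it and the grasp point (between the pads) lies 6 mm ahead of it; z points along the fingers, y is the direction in which the jaws open and shut (so a half turn about z gives the same grasp; the last joint's range is limited). The gripper opens to 85 mm and grips with 20 to 120 N. Pads are 22 mm wide; open, the fingers measure 114 mm over their backs; the gripper's body (76 mm by 85 mm) begins 54 mm behind the grasp point. The pads swing forward as they close: fully open they stand 13 mm farther back than shut.
Start: joints at [1.327, 0.26, -0.138, 1.173, 0, 1.571], TCP at [0.127, 0.509, 0.256] pointing down, gripper open.
Joint ranges: [-2.78, 2.78], [-0.83, 1.72], [-1.28, 1.37], [-1.9, 2.12], [-1.57, 1.48], [-3.14, 3.14]. Speed limits (rad/s): [2.57, 2.57, 3.14, 3.14, 3.14, 3.14].

### API

Orientations are given as a rotation vector (axis times angle).
In Python, from plant import manip gives the robot as it stands.
- The arm moves only by the tool send_rows, never from a script. Its argument "steps" is a list of rows, each a list of 4 numbers: the shift along the tool's x, y, z in cm, then the turn about the tool's z in rad. In form: [[tx, ty, tz, spin], ...]. A call has exactly 10 rows; each row shifts and turns the commanded pose from where the row before left it, along the tool's axes as they then stand; what a row does not reach is not made up. A row lasts 1/10 s, in which the tool goes at most 50 mm and 8.59 degrees, less where a joint would pass 70% of its speed; a pose out of reach is approached as far as the arm can. A call with a gripper value outside its range is refused whole. "grip" is the opening in per cent of the stroke, from 0 (shut) to 100 (fully open), set as the call begins (left out, the last holds). The fingers move at their own pace and stop on an object; "squeeze" is the grip in N (left out, the last holds). Time passes only in rows, so rows that do not move let the fingers close, or fill a call up. It gives the time, the measured TCP pose, the force and the opening at its end, in the units of the state.
- manip.read_state(): the state, without advancing time (a new reading comes with each control period).
- manip.camera(name): name is "scene" or "top" or "wrist"; returns (picture, depth): 480x640x3 uint8, red, green, blue; 480x640 float32, m along the optical axis (not along the pixel's ray), 0 where there is no reading.
- manip.camera_params(name): a dict with "fx", "fy", "cx", "cy" (pixels), "D" ([k1, k2, p1, p2, k3] as OpenCV has them; the pictures are not rectified), "rvec" (rotation vector, rad) and "tvec" (3), from world to camera coordinates, as OpenCV has them. Camera axes: x right, y down, z forward; pixel columns grow to the right and rows downward; lengths in m; the calibration is good to about 2 mm. A picture is of the moment at which its call begins: read the wrist's pose just before it. camera_params takes no time and is no camera call; for the wrist camera it gives the pose at the moment of the call.
- manip.close_job(): hands the job in, once; it reports no verdict.
Trained networks look in the newest picture that a camera, given by its name, has taken for a name from the list of things; names that differ only in an ending like _2 or _b are one class to them, and where a whole thing is asked for, a point or a joint stands for the part that bears it (a point fixed in the world has none). Each returns a list of dicts, best first, with "score" (0 to 1); they miss things now and then, are a little off and sometimes report something else, mostly with a low value. They report only what shows in the picture. A call takes as long as a camera call.
- manip.outline_of(camera, name): "region" (480x640 bool, what is visible of it) and "bbox" ([left, top, width, height] in pixels, round what is visible of it).
The state is a dict: "t": time; "joints": joint angles; "qd": joint speeds; "effort": joint torques, N m; "ee_pos": TCP position; "orientation": TCP orientation; "contact_force": force on the tool from outside, world axes, zero at the start; "wrist_torque": the same for the moment, N m; "opening": opening from 0.0 (shut) to 1.0 (fully open).
Only numpy, scipy, OpenCV 4.12 (cv2) and the standard library are available. Lean on these libraries where they do the work, as an engineer would, in place of code of your own. Each camera call takes 0.05 s, during which the arm holds its last target.

### The job

The three closed grey cases look alike, but one is loaded with the most fasteners. Working from left to right, feel the weight of each by raising one end a centimetre or two with its pull strap while the other end stays on the bench, and let it down flat again. Then gently set the heaviest case flat inside the wooden tray, leave the other two standing where they were, never tip a case steeply, and leave the things around alone.

Things in the scene. Friction and masses are not known exactly. Their poses are not given: they have to be found in the camera images.
- case_left: The leftmost (+y) of three identical closed grey metal cases, 130 long (x) x 52 wide (y) x 60 mm high. Origin: centre of the underside; x runs along its length away from the robot, z up. A hinged pull strap stands at its near (-x) end. The load sits fixed at mid length; one case weighs 0.75 to 1 kg, another 0.4 to 0.55 kg, another about 0.2 kg; which is which cannot be seen.
- case_left_center (a point): Centre of the leftmost (+y) case, 30 mm above its underside, axes as the case; for carrying, grasp it here or a little higher, across its 52 mm width (plain walls).
- case_left_grip (a point): Grip point on the leftmost (+y) case's upright dark steel pull strap, 7 mm thick (case x), 22 mm wide (case y), top 103 mm above the bench; this point is at 88 mm, 24 mm above the strap's hinge. Hinge axis along the case's y, 55 mm from its centre; it turns almost freely 0.5 rad either way, so a case raised by the strap tips about its far lower edge, 120 mm from the hinge.
- case_left_near_foot (a point): Middle of the lower edge of the near end of the leftmost (+y) case (65 mm from its centre); height 0 when flat on the bench.
- case_left_far_foot (a point): Middle of the lower edge of the far end of the leftmost (+y) case (65 mm from its centre); height 0 when flat on the bench.
- case_middle: The middle of three identical closed grey metal cases, 130 long (x) x 52 wide (y) x 60 mm high. Origin: centre of the underside; x runs along its length away from the robot, z up. A hinged pull strap stands at its near (-x) end. The load sits fixed at mid length; one case weighs 0.75 to 1 kg, another 0.4 to 0.55 kg, another about 0.2 kg; which is which cannot be seen.
- case_middle_center (a point): Centre of the middle case, 30 mm above its underside, axes as the case; for carrying, grasp it here or a little higher, across its 52 mm width (plain walls).
- case_middle_grip (a point): Grip point on the middle case's upright dark steel pull strap, 7 mm thick (case x), 22 mm wide (case y), top 103 mm above the bench; this point is at 88 mm, 24 mm above the strap's hinge. Hinge axis along the case's y, 55 mm from its centre; it turns almost freely 0.5 rad either way, so a case raised by the strap tips about its far lower edge, 120 mm from the hinge.
- case_middle_near_foot (a point): Middle of the lower edge of the near end of the middle case (65 mm from its centre); height 0 when flat on the bench.
- case_middle_far_foot (a point): Middle of the lower edge of the far end of the middle case (65 mm from its centre); height 0 when flat on the bench.
- case_right: The rightmost (-y) of three identical closed grey metal cases, 130 long (x) x 52 wide (y) x 60 mm high. Origin: centre of the underside; x runs along its length away from the robot, z up. A hinged pull strap stands at its near (-x) end. The load sits fixed at mid length; one case weighs 0.75 to 1 kg, another 0.4 to 0.55 kg, another about 0.2 kg; which is which cannot be seen.
- case_right_center (a point): Centre of the rightmost (-y) case, 30 mm above its underside, axes as the case; for carrying, grasp it here or a little higher, across its 52 mm width (plain walls).
- case_right_grip (a point): Grip point on the rightmost (-y) case's upright dark steel pull strap, 7 mm thick (case x), 22 mm wide (case y), top 103 mm above the bench; this point is at 88 mm, 24 mm above the strap's hinge. Hinge axis along the case's y, 55 mm from its centre; it turns almost freely 0.5 rad either way, so a case raised by the strap tips about its far lower edge, 120 mm from the hinge.
- case_right_near_foot (a point): Middle of the lower edge of the near end of the rightmost (-y) case (65 mm from its centre); height 0 when flat on the bench.
- case_right_far_foot (a point): Middle of the lower edge of the far end of the rightmost (-y) case (65 mm from its centre); height 0 when flat on the bench.
- tray: Shallow wooden tray, fixed to the bench to the right of the cases: 177 (its x) x 102 (its y) mm outside, floor 5 mm thick, rim 6 mm thick and 14 mm high over the bench. Origin: centre of its underside.
- tray_in (a point): Centre of the tray's inner floor, 5 mm above the bench, axes as the tray; the inside is 165 (x) x 90 (y) mm, so a case fits lengthwise along x.
- pliers: Pliers with red handles, 60x175x12 mm, lying in front of the cases. A bystander; origin: centre of its underside.
- flashlight: Torch, 39x147x39 mm, lying in front of the cases. A bystander; origin: centre of its underside.
- jar_nails: Glass jar of nails, 57 mm across, 73 mm high, standing left of the cases. A bystander; origin: centre of its underside.
- block_c: Wooden batten end, 32x110x32 mm, lying behind the cases. A bystander; origin: centre of its underside.

How it is judged:
By the outcome, as a careful person would: the job done as asked, in the order asked, and still so for the second after the job is handed in, with the robot touching nothing.
It also fails if it takes over 69 s, if anything falls off the work surface, if the arm or the gripper's body presses on something with over 40 N, if the wrist force passes 120 N, or if a joint passes its speed limit or range.

## Working session

There is one attempt and no reset: what is moved stays moved. The work goes in short steps, Python scripts to look and compute and a tool call to move; the robot and the scene stay as the last step left them, time stands still between calls to the robot, and variables do not carry over. Pictures are saved under pics/ and viewed, and the job is handed in when it is done.

Besides the shell and the picture viewer there is one more tool, called after "Request:" as name([rows], argument=value, ...), one row to a line, values as JSON. send_rows: Moves the arm, as the interface text tells. Its arguments: {"type":"object","properties":{"steps":{"type":"array","items":{"type":"array","items":{"type":"number"}}},"grip":{"type":"number"},"squeeze":{"type":"number"}},"required":["steps"]}

```bash
mkdir -p pics
cat > h.py <<'E'
import numpy as np,cv2
from plant import manip
def proj(p,P):
    K=np.array([[P['fx'],0,P['cx']],[0,P['fy'],P['cy']],[0,0,1]])
    return cv2.projectPoints(np.float64(p).reshape(-1,3),np.float64(P['rvec']),np.float64(P['tvec']),K,np.float64(P['D']))[0].reshape(-1,2)
def cloud(depth,P):
    K=np.array([[P['fx'],0,P['cx']],[0,P['fy'],P['cy']],[0,0,1]])
    v,u=np.mgrid[0:480,0:640]
    n=cv2.undistortPoints(np.stack([u,v],-1).reshape(-1,1,2).astype(float),K,np.float64(P['D'])).reshape(480,640,2)
    c=np.dstack([n[...,0]*depth,n[...,1]*depth,depth])
    R=cv2.Rodrigues(np.float64(P['rvec']))[0]
    return (c-np.float64(P['tvec']).reshape(3))@R
def save(n,im): cv2.imwrite('pics/'+n+'.png',im[...,::-1])
E
python3 - <<'E'
from h import *
s=manip.read_state();print(s)
for c in['scene','top']:
    im,d=manip.camera(c);save(c+'0',im);P=manip.camera_params(c)
    np.savez(c+'0.npz',im=im,d=d,w=cloud(d,P)); print(c,P)
R=cv2.Rodrigues(np.float64(s['orientation']))[0];print(R)
E
```

```text
{'t': 0.0, 'joints': array([ 1.32696735e+00,  2.60696433e-01, -1.39382350e-01,  1.17267966e+00,
        1.35751687e-05,  1.57082590e+00]), 'qd': array([ 0.00127961, -0.00016284,  0.00083056, -0.00014473, -0.00049468,
        0.00040314]), 'effort': array([ 7.26017588e-04, -4.05676460e+01,  2.53923976e+01,  1.88274990e-02,
        1.09601242e-04, -8.99080362e-06]), 'ee_pos': array([0.12658975, 0.50886121, 0.25545331]), 'orientation': array([-3.82072887e-01, -3.11801727e+00,  3.05637923e-03]), 'contact_force': array([ 0.10500803, -0.29897233, -0.95390352]), 'wrist_torque': array([ 0.03961759,  0.01457984, -0.02180274]), 'opening': 0.999673870707163}
scene {'fx': 460.6910441835083, 'fy': 460.6910441835083, 'cx': 310.20852838432313, 'cy': 249.04593646836088, 'D': array([-0.01590528,  0.        ,  0.        ,  0.        ,  0.        ]), 'rvec': array([ 0.28058218,  2.99237203, -0.72624571]), 'tvec': array([ 0.52026509, -0.09901002,  1.32922323])}
top {'fx': 562.3257142490417, 'fy': 562.3257142490417, 'cx': 321.9813104655766, 'cy': 235.35025817109297, 'D': array([-0.0111643,  0.       ,  0.       ,  0.       ,  0.       ]), 'rvec': array([ 2.14576402, -2.15932156,  0.22803773]), 'tvec': array([0.06264304, 0.52230486, 1.17641401])}
[[-9.70413551e-01  2.41448344e-01 -4.86868214e-04]
 [ 2.41448835e-01  9.70411690e-01 -1.90080199e-03]
 [ 1.35171122e-05 -1.96211778e-03 -9.99998075e-01]]
```

View pics/scene0.png

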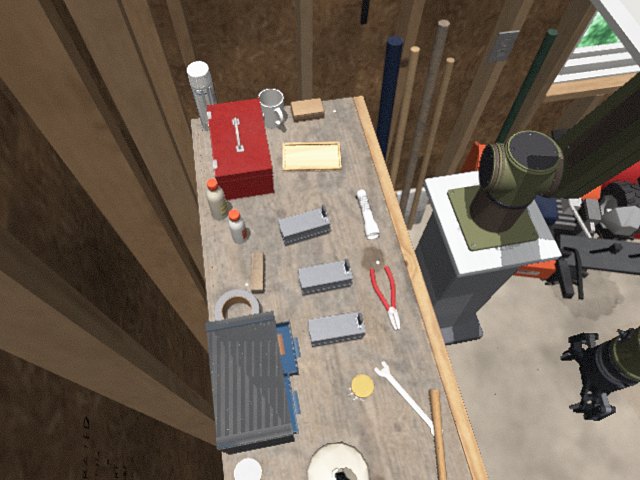

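View pics/top0.png

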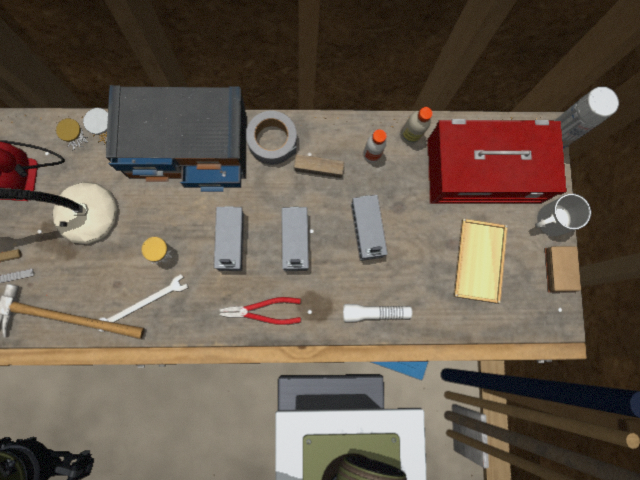

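Run:
```python
from h import *
w=np.load('top0.npz')['w']
for n in['case_left','case_middle','case_right','tray','flashlight','pliers','jar_nails','block_c']:
    for r in manip.outline_of('top',n)[:4]:
        m=r['region']&np.isfinite(w[...,2]); p=w[m]
        z=np.percentile(p[:,2],80)
        print(n,round(r['score'],2),r['bbox'],'zpct',np.percentile(p[:,2],[5,50,95]).round(3))
        if 'case' in n: q=p[(p[:,2]>.052)&(p[:,2]<.068)]
        else: q=p[p[:,2]>.004]
        if len(q)>20:
            (c,sz,a)=cv2.minAreaRect(q[:,:2].astype(np.float32)*1000); print('  rect',np.round(c,1),np.round(sz,1),round(a,2),'mean',q.mean(0).round(4))
        s=p[p[:,2]>.075]
        if 'case' in n and len(s)>3: print('  strap',s.mean(0).round(4),s.min(0).round(4),s.max(0).round(4),len(s))
```

```text
case_left 0.62 [215.4, 206.4, 27.4, 66.8] zpct [0.014 0.061 0.066]
  rect [517.4 259.6] [ 55.8 134.9] 89.08 mean [0.5179 0.2588 0.0608]
  strap [0.4507 0.2486 0.1786] [0.3183 0.1119 0.077 ] [0.4648 0.2704 1.2437] 57
case_left 0.61 [351.7, 192.4, 34.5, 70.0] zpct [0.001 0.06  0.066]
  rect [541.2 -41.5] [135.6  56.4] 8.24 mean [ 0.5412 -0.0407  0.0604]
  strap [ 0.4636 -0.0271  0.2437] [ 0.3183 -0.0584  0.0754] [0.4899 0.1119 1.2437] 55
case_middle 0.58 [282.7, 207.5, 27.7, 64.1] zpct [0.057 0.061 0.067]
  rect [515.1 118.8] [132.5  53.2] 0.17 mean [0.5152 0.1193 0.0608]
  strap [0.4447 0.1183 0.2212] [0.3183 0.1094 0.0764] [0.4639 0.1323 1.2437] 56
case_right 0.49 [279.5, 205.0, 28.5, 70.6] zpct [0.054 0.061 0.066]
  rect [515.8 120. ] [133.4  54.7] 1.35 mean [0.5168 0.1199 0.0607]
  strap [0.4447 0.1183 0.2212] [0.3183 0.1094 0.0764] [0.4639 0.1323 1.2437] 56
case_right 0.17 [213.7, 209.1, 28.5, 63.1] zpct [0.029 0.061 0.066]
  rect [517.4 259.6] [ 55.8 134.9] 89.08 mean [0.5178 0.2585 0.0608]
  strap [0.4507 0.2486 0.1786] [0.3183 0.1119 0.077 ] [0.4648 0.2704 1.2437] 57
tray 0.81 [451.9, 220.4, 56.5, 81.2] zpct [0.    0.005 0.015]
  rect [ 447.7 -121.9] [195.5 497.3] 7.49 mean [ 0.4698 -0.2953  0.0144]
flashlight 0.84 [344.0, 303.1, 66.4, 17.8] zpct [0.023 0.031 0.038]
  rect [353.8  -8.1] [ 46.6 245.9] 5.71 mean [ 0.3568 -0.0536  0.0336]
pliers 0.91 [223.7, 293.7, 75.5, 31.2] zpct [-0.001  0.01   0.015]
  rect [371.1 190. ] [175.1  70. ] 77.77 mean [0.362  0.1892 0.0193]
jar_nails 0.79 [143.3, 240.5, 28.2, 22.1] zpct [0.026 0.073 0.077]
  rect [401.1 278.1] [368.2  48.6] 56.01 mean [0.4884 0.4073 0.0746]
block_c 0.94 [292.6, 154.4, 51.2, 23.0] zpct [0.002 0.031 0.036]
  rect [522.4 111.6] [111.1 392.6] 74.13 mean [0.6812 0.0661 0.035 ]
```

```bash
cat >> h.py <<'E'
def fit(q,L,W):
    # best rect pose: maximise number of points inside LxW rect, then centre by medians of extents
    from scipy.optimize import minimize
    (c,sz,a)=cv2.minAreaRect(q[:,:2].astype(np.float32)*1000)
    m=q[:,:2].mean(0);u,s,vt=np.linalg.svd(q[:,:2]-m,full_matrices=False)
    a0=np.arctan2(vt[0,1],vt[0,0]);a0=(a0+np.pi/2)%np.pi-np.pi/2
    best=None
    for a in a0+np.linspace(-.06,.06,61):
        R=np.array([[np.cos(a),-np.sin(a)],[np.sin(a),np.cos(a)]]);l=(q[:,:2]-m)@R
        p=np.percentile(l,[1.5,98.5],axis=0);ar=np.prod(p[1]-p[0])
        if best is None or ar<best[0]: best=(ar,a,m+R@p.mean(0),p[1]-p[0])
    return best[1:],a0
E
python3 - <<'E'
from h import *
for c in['top','scene']:
    f=np.load(c+'0.npz');w=f['w'];d=f['d']
    ok=d>0
    for n,x,y in[('L',.517,.259),('M',.515,.119),('R',.541,-.041)]:
        near=ok&(abs(w[...,0]-x)<.09)&(abs(w[...,1]-y)<.05)
        q=w[near&(w[...,2]>.054)&(w[...,2]<.066)]
        print(c,n,len(q),fit(q,.13,.052))
        s=w[near&(w[...,2]>.075)&(w[...,2]<.12)]
        print('  strap',len(s),np.median(s,0).round(4),s.min(0).round(4),s.max(0).round(4))
    near=ok&(abs(w[...,0]-.45)<.12)&(abs(w[...,1]+.29)<.08)
    q=w[near&(w[...,2]>.003)&(w[...,2]<.02)]
    print('tray',len(q),fit(q,.177,.102),np.percentile(q[:,2],[5,50,95]))
E
python3 - <<'E'
import cv2
im=cv2.imread('pics/top0.png')
cv2.imwrite('pics/topz.png',cv2.resize(im[190:320,200:400],None,fx=4,fy=4,interpolation=cv2.INTER_CUBIC))
E
```

```text
top L 1548 ((np.float64(-0.031219879246068047), array([0.51643157, 0.25909757]), array([0.13033281, 0.05351338])), np.float64(-0.015219879246068047))
  strap 53 [0.4601 0.2593 0.1011] [0.4575 0.249  0.077 ] [0.4648 0.2704 0.1065]
top M 1503 ((np.float64(0.03125889625457967), array([0.51530116, 0.11989588]), array([0.12908878, 0.05324702])), np.float64(0.023258896254579664))
  strap 50 [0.4595 0.1196 0.1017] [0.4569 0.1094 0.0764] [0.4639 0.1323 0.1068]
top R 1476 ((np.float64(0.14956144690249795), array([ 0.53994537, -0.04120362]), array([0.12938434, 0.05368049])), np.float64(0.13356144690249794))
  strap 48 [ 0.4844 -0.0473  0.101 ] [ 0.4815 -0.0584  0.0754] [ 0.4899 -0.0381  0.1083]
tray 3067 ((np.float64(-0.09379432695816274), array([ 0.45506046, -0.28926398]), array([0.20884958, 0.13111098])), np.float64(-0.14979432695816275)) [0.0032546  0.00595321 0.01496179]
scene L 1125 ((np.float64(-0.021742411542875276), array([0.51562787, 0.26035   ]), array([0.12892439, 0.05188127])), np.float64(-0.03974241154287528))
  strap 44 [0.4613 0.2654 0.0996] [0.4564 0.2521 0.0756] [0.4639 0.2728 0.1055]
scene M 994 ((np.float64(0.012795646569137203), array([0.51517964, 0.12002941]), array([0.12812485, 0.0541063 ])), np.float64(-0.015204353430862794))
  strap 42 [0.4609 0.1216 0.0983] [0.4558 0.1081 0.0753] [0.4635 0.1297 0.1064]
scene R 853 ((np.float64(0.13660206880605716), array([ 0.53935843, -0.0408602 ]), array([0.1283382, 0.0541826])), np.float64(0.10460206880605716))
  strap 37 [ 0.4855 -0.0458  0.098 ] [ 0.481  -0.0598  0.0773] [ 0.4884 -0.0373  0.1046]
tray 1259 ((np.float64(-0.20196462246804242), array([ 0.45795813, -0.29153879]), array([0.1974494 , 0.11037718])), np.float64(-0.14996462246804243)) [0.00325283 0.00580356 0.01472016]
```

View pics/topz.png

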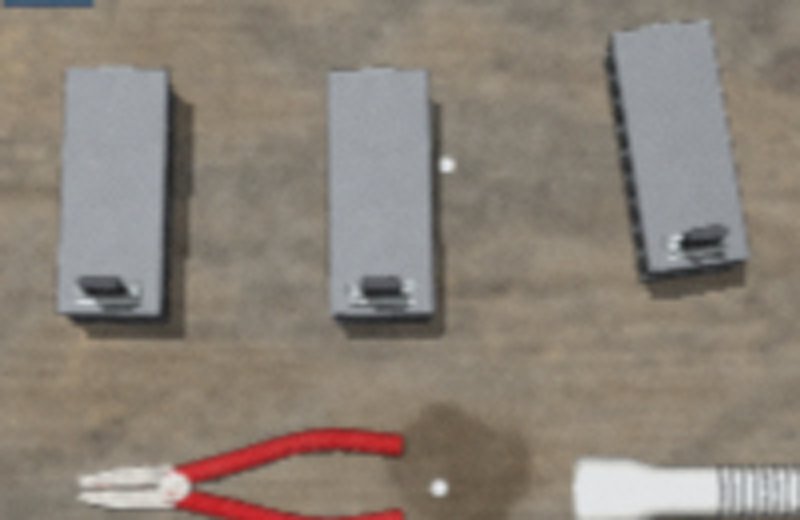

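```bash
cat >> h.py <<'E'
def rows(pos,head,n=10,cur=None):
    """rows to bring tool y heading to head (mod pi, nearest) and TCP to pos"""
    s=manip.read_state();R=cv2.Rodrigues(np.float64(s['orientation']))[0];p=np.array(s['ee_pos'])
    h=np.arctan2(R[1,1],R[0,1]);dh=-(head-h); dh=(dh+np.pi/2)%np.pi-np.pi/2   # spin about down axis
    print('t',round(s['t'],2),'pos',p.round(4),'head',round(h,3),'spin',round(dh,3),'j',s['joints'].round(2))
    sp=round(dh/n,3);st=(np.array(pos)-p)/n
    out=[]
    q=p.copy()
    for i in range(n):
        a=h-sp*i
        x=np.array([np.sin(a),-np.cos(a),0]);y=np.array([np.cos(a),np.sin(a),0])
        tgt=p+st*(i+1);e=tgt-q
        r=[round(100*e@x,1),round(100*e@y,1),round(-100*e[2],1),sp]
        q=q+x*r[0]/100+y*r[1]/100+np.array([0,0,-r[2]/100]);out.append(r)
    print(out,'end',q.round(4)); print('toolx',np.round(R[:,0],2))
E
python3 - <<'E'
from h import *
rows([.461,.2605,.16],-.025)
for c in['top','scene']:
    f=np.load(c+'0.npz');w=f['w'];d=f['d'];ok=d>0
    q=w[ok&(abs(w[...,0]-.45)<.105)&(abs(w[...,1]+.285)<.075)&(w[...,2]>.010)&(w[...,2]<.020)]
    print(len(q),cv2.minAreaRect(q[:,:2].astype(np.float32)*1000),q.mean(0),fit(q,0,0))
E
```

```text
t 0.5 pos [0.1267 0.5094 0.2563] head 1.327 spin 1.352 j [ 1.33  0.26 -0.14  1.17 -0.    1.57]
[[np.float64(3.8), np.float64(-1.6), np.float64(1.0), np.float64(0.135)], [np.float64(4.1), np.float64(-1.1), np.float64(0.9), np.float64(0.135)], [np.float64(4.1), np.float64(-0.5), np.float64(1.0), np.float64(0.135)], [np.float64(4.2), np.float64(0.0), np.float64(1.0), np.float64(0.135)], [np.float64(4.1), np.float64(0.6), np.float64(0.9), np.float64(0.135)], [np.float64(4.0), np.float64(1.2), np.float64(1.0), np.float64(0.135)], [np.float64(3.8), np.float64(1.6), np.float64(0.9), np.float64(0.135)], [np.float64(3.6), np.float64(2.2), np.float64(1.0), np.float64(0.135)], [np.float64(3.2), np.float64(2.6), np.float64(1.0), np.float64(0.135)], [np.float64(2.8), np.float64(3.1), np.float64(0.9), np.float64(0.135)]] end [0.4611 0.2609 0.1603]
toolx [-0.97  0.24 -0.  ]
595 ((470.49981689453125, -296.09820556640625), (103.94284057617188, 176.72804260253906), 81.22996520996094) [ 0.46098739 -0.29652264  0.01334622] ((np.float64(-0.25215541667399904), array([ 0.47030931, -0.29603101]), array([0.18003688, 0.11127901])), np.float64(-0.31215541667399904))
277 ((468.6426696777344, -294.9557800292969), (107.85737609863281, 175.6342010498047), 81.28878021240234) [ 0.46104251 -0.29538088  0.01313205] ((np.float64(-0.21349222090185266), array([ 0.46885545, -0.29605843]), array([0.17811343, 0.10919441])), np.float64(-0.27349222090185266))
```

```bash
sed -i 's/x=np.array(\[np.sin(a),-np.cos(a),0\])/x=np.array([-np.sin(a),np.cos(a),0])/; s/r=\[round(100\*e@x,1),round(100\*e@y,1),round(-100\*e\[2\],1),sp\]/r=[float(v) for v in (round(100*e@x,1),round(100*e@y,1),round(-100*e[2],1),sp)]/' h.py
python3 - <<'E'
from h import *
rows([.461,.2605,.16],-.025)
E
```

```text
t 0.5 pos [0.1267 0.5094 0.2563] head 1.327 spin 1.352 j [ 1.33  0.26 -0.14  1.17 -0.    1.57]
[[-3.8, -1.6, 1.0, 0.135], [-4.1, -1.1, 0.9, 0.135], [-4.1, -0.5, 1.0, 0.135], [-4.2, 0.0, 1.0, 0.135], [-4.1, 0.6, 0.9, 0.135], [-4.0, 1.2, 1.0, 0.135], [-3.8, 1.6, 0.9, 0.135], [-3.6, 2.2, 1.0, 0.135], [-3.2, 2.6, 1.0, 0.135], [-2.8, 3.1, 0.9, 0.135]] end [0.4611 0.2609 0.1603]
toolx [-0.97  0.24 -0.  ]
```

Request:
send_rows([
  [-3.8,-1.6,1.0,0.135],
  [-4.1,-1.1,0.9,0.135],
  [-4.1,-0.5,1.0,0.135],
  [-4.2,0.0,1.0,0.135],
  [-4.1,0.6,0.9,0.135],
  [-4.0,1.2,1.0,0.135],
  [-3.8,1.6,0.9,0.135],
  [-3.6,2.2,1.0,0.135],
  [-3.2,2.6,1.0,0.135],
  [-2.8,3.1,0.9,0.135],
], grip=50)

```text
t: 1.5
ee_pos: [0.4622, 0.2597, 0.16]
orientation: [-2.253, -2.189, -0.0]
contact_force: [-0.2, 0.7, 1.7]
opening: 0.499
```

Run:
```python
from h import *
im,d=manip.camera('wrist');save('w1',im)
rows([.461,.2605,.094],-.025)
print(manip.read_state()['contact_force'],manip.read_state()['wrist_torque'])
```

```text
t 1.55 pos [0.4671 0.2563 0.1587] head -0.038 spin -0.013 j [ 0.5   0.33 -0.3   0.94 -0.01  2.11]
[[0.0, -0.1, 0.6, -0.001], [0.1, -0.0, 0.7, -0.001], [0.0, -0.1, 0.6, -0.001], [0.1, -0.1, 0.7, -0.001], [0.0, -0.0, 0.6, -0.001], [0.0, -0.1, 0.7, -0.001], [0.1, -0.0, 0.6, -0.001], [0.0, -0.1, 0.7, -0.001], [0.1, -0.1, 0.6, -0.001], [0.0, -0.0, 0.7, -0.001]] end [0.4613 0.2605 0.0937]
toolx [ 0.04  1.   -0.  ]
[ 5.3949775  -1.76454381 -0.18134145] [-0.15735944 -0.31397299 -0.04954753]
```

View pics/w1.png

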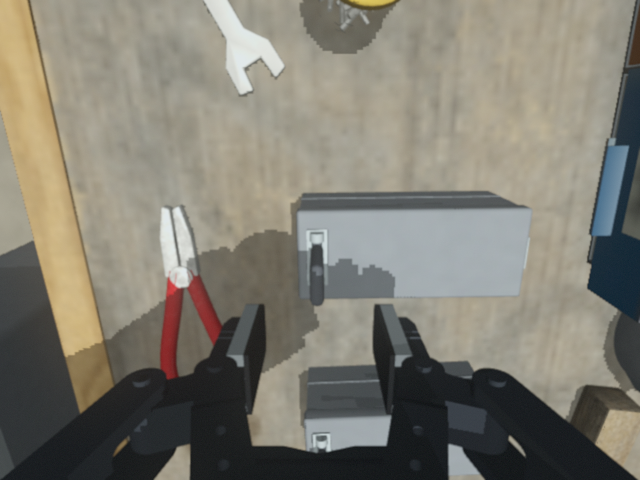

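Request:
send_rows([
  [0,0,0.5,0],
  [0,0,0.8,0],
  [0,0,1,0],
  [0,0,1.2,0],
  [0,0,1.2,0],
  [0,0,1.0,0],
  [0,0,0.6,0],
  [0,0,0.3,0],
  [0,0,0,0],
  [0,0,0,0],
])

```text
t: 2.55
ee_pos: [0.4614, 0.2611, 0.0946]
orientation: [2.247, 2.196, 0.001]
contact_force: [-0.2, 0.6, 0.0]
opening: 0.5
```

Run:
```python
from h import *
im,d=manip.camera('scene');save('s2',im[150:400,230:480])
for i in range(4):
    s=manip.read_state();print(s['contact_force'].round(2),s['wrist_torque'].round(3)); manip.camera('wrist')
rows([.461,.2605,.094],-.025)
```

```text
[ 1.01 -0.85 -0.21] [0.013 0.026 0.041]
[-0.27 -0.39 -0.36] [0.016 0.033 0.027]
[-0.31 -0.75  0.69] [-0.015  0.019  0.014]
[-0.43 -0.47  0.4 ] [-0.008 -0.024  0.03 ]
t 2.8 pos [0.4614 0.261  0.0947] head -0.023 spin 0.002 j [ 0.51  0.39 -0.4   0.78  0.    2.11]
[[-0.0, -0.0, 0.0, 0.0], [-0.0, -0.0, 0.0, 0.0], [-0.0, -0.0, 0.0, 0.0], [-0.0, -0.0, 0.0, 0.0], [-0.0, -0.0, 0.0, 0.0], [-0.0, -0.0, 0.0, 0.0], [-0.0, -0.0, 0.1, 0.0], [-0.0, -0.0, -0.0, 0.0], [-0.0, -0.0, -0.0, 0.0], [-0.1, -0.0, -0.0, 0.0]] end [0.4614 0.26   0.0937]
toolx [0.02 1.   0.  ]
```

View pics/s2.png

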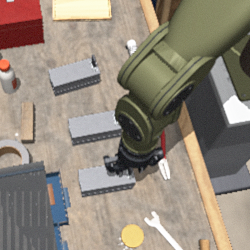

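Request:
send_rows([
  [0,0,0,0],
  [0,0,0,0],
  [0,0,0,0],
  [0,0,0,0],
  [0,0,0,0],
  [0,0,0,0],
  [0,0,0,0],
  [0,0,0,0],
  [0,0,0,0],
  [0,0,0,0],
], grip=0, squeeze=30)

```text
t: 3.8
ee_pos: [0.4612, 0.261, 0.0944]
orientation: [2.247, 2.196, 0.001]
contact_force: [0.1, 1.2, 2.2]
opening: 0.077
```

```bash
cat >> h.py <<'E'
def force(n=8):
    F=[];T=[]
    for i in range(n):
        s=manip.read_state();F.append(s['contact_force']);T.append(s['wrist_torque'])
        if i<n-1: manip.camera('wrist')
    print('t',round(s['t'],2),'F',np.mean(F,0).round(2),'sd',np.std(F,0).round(2),'T',np.mean(T,0).round(3),'pos',s['ee_pos'].round(4),'open',round(s['opening'],3))
E
python3 - <<'E'
from h import *
force(5)
E
```

```text
t 4.0 F [0.03 0.8  2.64] sd [0.43 0.54 0.46] T [ 0.08  -0.003  0.033] pos [0.4612 0.261  0.0944] open 0.082
```

Request:
send_rows([
  [0,0.1,-0.17,0],
  [0,0.1,-0.17,0],
  [0,0.1,-0.17,0],
  [0,0.1,-0.17,0],
  [0,0.1,-0.17,0],
  [0,0.1,-0.17,0],
  [0,0.1,-0.17,0],
  [0,0.1,-0.17,0],
  [0,0,0,0],
  [0,0,0,0],
])

```text
t: 5.0
ee_pos: [0.4693, 0.2607, 0.1079]
orientation: [2.247, 2.195, 0.0]
contact_force: [0.4, 0.0, -0.9]
opening: 0.077
```

Run:
```python
from h import *
force(8)
im,d=manip.camera('scene');save('s3',cv2.resize(im[250:400,250:430],None,fx=4,fy=4))
```

```text
t 5.35 F [ 0.36 -0.19 -1.25] sd [0.38 0.42 0.57] T [-0.004 -0.078  0.009] pos [0.469  0.2607 0.1078] open 0.077
```

View pics/s3.png

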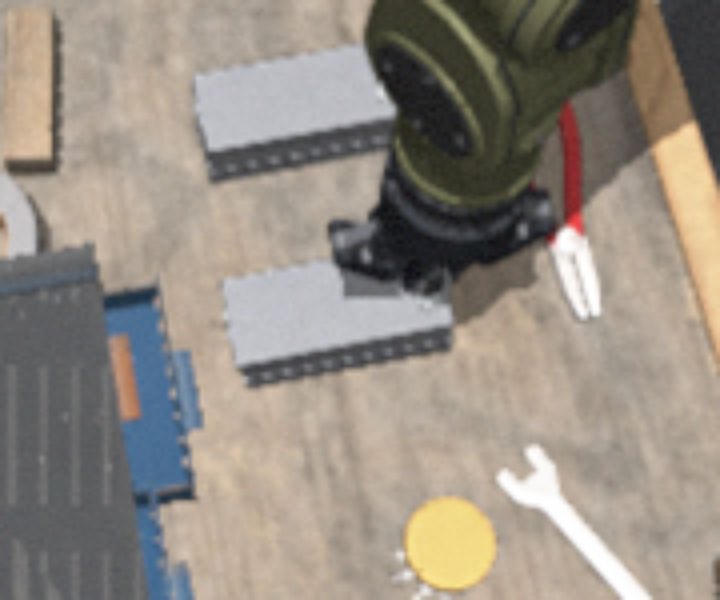

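Run:
```python
from h import *
for c in['scene','top']:
    im,d=manip.camera(c);w=cloud(d,manip.camera_params(c))
    for a,b in[(.45,.47),(.49,.51),(.51,.53),(.53,.55),(.55,.57)]:
        m=(d>0)&(w[...,0]>a)&(w[...,0]<b)&(abs(w[...,1]-.262)<.022)&(w[...,2]<.09)&(w[...,2]>.05)
        print(c,a,m.sum(),np.median(w[m],0) if m.sum() else '')
```

```text
scene 0.45 41 [0.46277869 0.27592099 0.07560953]
scene 0.49 115 [0.50125855 0.26747168 0.0693968 ]
scene 0.51 146 [0.52012363 0.26381768 0.06770786]
scene 0.53 147 [0.54000327 0.26185593 0.06531925]
scene 0.55 151 [0.56009491 0.26256229 0.06304479]
top 0.45 0 
top 0.49 0 
top 0.51 26 [0.52413073 0.24386556 0.06779077]
top 0.53 74 [0.54035897 0.24865808 0.06554468]
top 0.55 105 [0.5609729  0.25165484 0.06363449]
```

Request:
send_rows([
  [0,-0.1,0.17,0],
  [0,-0.1,0.17,0],
  [0,-0.1,0.17,0],
  [0,-0.1,0.17,0],
  [0,-0.1,0.17,0],
  [0,-0.1,0.17,0],
  [0,-0.1,0.17,0],
  [0,-0.1,0.17,0],
  [0,0,0,0],
  [0,0,0,0],
])

```text
t: 6.5
ee_pos: [0.4611, 0.261, 0.0944]
orientation: [2.247, 2.196, 0.0]
contact_force: [-1.4, -1.0, -0.1]
opening: 0.076
```

Request:
send_rows([
  [0,0,0,0],
  [0,0,0,0],
  [0,0,0,0],
  [0,0,0,0],
  [0,0,-0.3,0],
  [0,0,-0.8,0],
  [0,0,-1.5,0],
  [0,0,-2,0],
  [0,0,-1.5,0],
  [0,0,-0.4,0],
], grip=50)

```text
t: 7.5
ee_pos: [0.4623, 0.2616, 0.1617]
orientation: [2.246, 2.195, 0.006]
contact_force: [-0.2, 0.0, -0.4]
opening: 0.499
```

Run:
```python
from h import *
rows([.460,.119,.16],.02,8)
```

```text
t 7.5 pos [0.4623 0.2616 0.1617] head -0.023 spin -0.043 j [ 0.51  0.33 -0.3   0.94 -0.    2.11]
[[-1.8, 0.0, 0.0, -0.005], [-1.8, 0.0, 0.0, -0.005], [-1.8, 0.0, 0.1, -0.005], [-1.7, -0.0, -0.0, -0.005], [-1.8, -0.0, 0.0, -0.005], [-1.8, -0.1, 0.0, -0.005], [-1.8, -0.0, 0.0, -0.005], [-1.8, -0.1, 0.1, -0.005]] end [0.4596 0.1186 0.1597]
toolx [0.02 1.   0.  ]
```

Request:
send_rows([
  [-1.2,0,0,-0.005],
  [-2,0,0,-0.005],
  [-2.2,0,0,-0.005],
  [-2.2,0,0,-0.005],
  [-2.2,0,0,-0.005],
  [-2,0,0,-0.005],
  [-1.6,0,0,-0.005],
  [-0.8,0,0,-0.005],
  [0,0,0,0],
  [0,0,0,0],
])

```text
t: 8.5
ee_pos: [0.4599, 0.119, 0.159]
orientation: [-2.202, -2.24, 0.0]
contact_force: [0.1, -0.3, -0.4]
opening: 0.499
```

Request:
send_rows([
  [0,0,0.5,0],
  [0,0,0.8,0],
  [0,0,1,0],
  [0,0,1.2,0],
  [0,0,1.2,0],
  [0,0,1.0,0],
  [0,0,0.6,0],
  [0,0,0.3,0],
  [0,0,0,0],
  [0,0,0,0],
])

```text
t: 9.5
ee_pos: [0.4605, 0.119, 0.0936]
orientation: [2.202, 2.24, 0.001]
contact_force: [-0.1, -0.2, 0.5]
opening: 0.502
```

Run:
```python
from h import *
force(5)
im,d=manip.camera('wrist');save('w4',im)
rows([.460,.119,.094],.02,8)
```

```text
t 9.7 F [-0.3  -0.3   0.22] sd [0.37 0.57 0.16] T [-0.015 -0.009 -0.011] pos [0.4605 0.119  0.0938] open 0.501
t 9.75 pos [0.4605 0.119  0.0937] head 0.017 spin -0.003 j [ 0.25  0.31 -0.53  0.73  0.    1.81]
[[-0.0, -0.0, -0.0, -0.0], [-0.0, -0.0, -0.0, -0.0], [-0.0, -0.0, -0.0, -0.0], [-0.0, -0.0, -0.0, -0.0], [-0.0, -0.0, -0.0, -0.0], [-0.0, -0.0, -0.0, -0.0], [-0.0, -0.0, -0.0, -0.0], [-0.0, -0.0, -0.0, -0.0]] end [0.4605 0.119  0.0937]
toolx [-0.02  1.    0.  ]
```

View pics/w4.png

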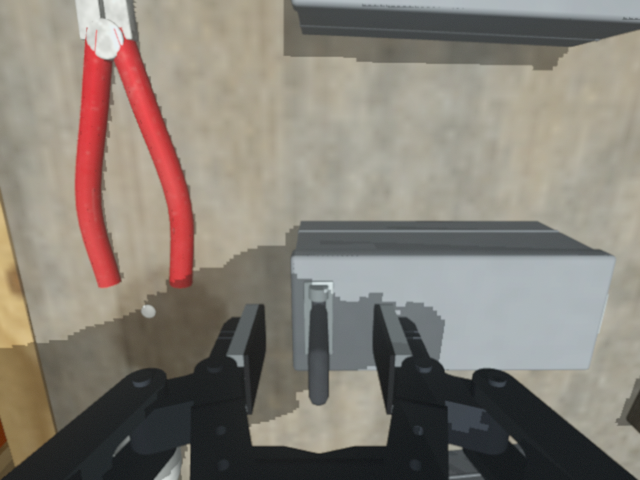

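The strap, at about (318,345), sits midway between the pads. I'll close on it and lift.

Request:
send_rows([
  [0,0,0,0],
  [0,0,0,0],
  [0,0,0,0],
  [0,0,0,0],
  [0,0,0,0],
  [0,0,0,0],
  [0,0,0,0],
  [0,0,0,0],
  [0,0,0,0],
  [0,0,0,0],
], grip=0, squeeze=30)

```text
t: 10.75
ee_pos: [0.4603, 0.119, 0.0934]
orientation: [2.202, 2.24, 0.001]
contact_force: [-0.3, -0.1, 3.0]
opening: 0.078
```

Request:
send_rows([
  [0,0.1,-0.17,0],
  [0,0.1,-0.17,0],
  [0,0.1,-0.17,0],
  [0,0.1,-0.17,0],
  [0,0.1,-0.17,0],
  [0,0.1,-0.17,0],
  [0,0.1,-0.17,0],
  [0,0.1,-0.17,0],
  [0,0,0,0],
  [0,0,0,0],
])

```text
t: 11.75
ee_pos: [0.4683, 0.1191, 0.1069]
orientation: [2.202, 2.24, 0.0]
contact_force: [0.3, 0.3, -3.0]
opening: 0.076
```

Run:
```python
from h import *
force(8)
for c in['scene']:
    im,d=manip.camera(c);w=cloud(d,manip.camera_params(c))
    for a,b in[(.45,.47),(.49,.51),(.51,.53),(.53,.55),(.55,.57)]:
        m=(d>0)&(w[...,0]>a)&(w[...,0]<b)&(abs(w[...,1]-.12)<.022)&(w[...,2]<.09)&(w[...,2]>.05)
        print(c,a,m.sum(),np.median(w[m],0) if m.sum() else '')
```

```text
t 12.1 F [ 0.88  0.13 -3.2 ] sd [0.64 0.22 0.28] T [-0.006 -0.202  0.001] pos [0.4681 0.1191 0.1069] open 0.077
scene 0.45 40 [0.46347015 0.13424304 0.0761084 ]
scene 0.49 115 [0.50069942 0.1222009  0.06944741]
scene 0.51 126 [0.51977074 0.12052371 0.06721184]
scene 0.53 126 [0.53951811 0.12179007 0.06470763]
scene 0.55 122 [0.56021147 0.1204691  0.06255312]
```

Request:
send_rows([
  [0,-0.1,0.17,0],
  [0,-0.1,0.17,0],
  [0,-0.1,0.17,0],
  [0,-0.1,0.17,0],
  [0,-0.1,0.17,0],
  [0,-0.1,0.17,0],
  [0,-0.1,0.17,0],
  [0,-0.1,0.17,0],
  [0,0,0,0],
  [0,0,0,0],
])

```text
t: 13.15
ee_pos: [0.4599, 0.1189, 0.0934]
orientation: [-2.202, -2.24, 0.0]
contact_force: [-2.0, 0.9, 1.5]
opening: 0.077
```

Request:
send_rows([
  [0,0,0,0],
  [0,0,0,0],
  [0,0,0,0],
  [0,0,0,0],
  [0,0,-0.3,0],
  [0,0,-0.8,0],
  [0,0,-1.5,0],
  [0,0,-2,0],
  [0,0,-1.5,0],
  [0,0,-0.4,0],
], grip=50)

```text
t: 14.15
ee_pos: [0.4616, 0.1193, 0.1605]
orientation: [2.201, 2.239, 0.005]
contact_force: [0.4, -0.7, 0.7]
opening: 0.498
```

Run:
```python
from h import *
rows([.485,-.0483,.16],.14,8)
```

```text
t 14.15 pos [0.4616 0.1193 0.1605] head 0.017 spin -0.123 j [ 0.25  0.24 -0.43  0.9   0.    1.81]
[[-2.1, 0.3, 0.0, -0.015], [-2.1, 0.2, 0.0, -0.015], [-2.1, 0.2, 0.0, -0.015], [-2.1, 0.1, 0.0, -0.015], [-2.1, 0.2, 0.0, -0.015], [-2.1, 0.1, 0.0, -0.015], [-2.2, 0.0, 0.0, -0.015], [-2.1, 0.1, 0.1, -0.015]] end [ 0.4853 -0.0485  0.1595]
toolx [-0.02  1.    0.  ]
```

Request:
send_rows([
  [-2.1,0.3,0,-0.015],
  [-2.1,0.3,0,-0.015],
  [-2.1,0.2,0,-0.015],
  [-2.1,0.2,0,-0.015],
  [-2.1,0.2,0,-0.015],
  [-2.1,0.1,0,-0.015],
  [-2.2,0,0,-0.015],
  [-2.1,0.1,0,-0.015],
  [0,0,0,0],
  [0,0,0,0],
])

```text
t: 15.15
ee_pos: [0.4856, -0.0489, 0.158]
orientation: [-2.065, -2.366, 0.0]
contact_force: [0.2, 0.1, 0.4]
opening: 0.499
```

Request:
send_rows([
  [0,0,0.5,0],
  [0,0,0.8,0],
  [0,0,1,0],
  [0,0,1.2,0],
  [0,0,1.2,0],
  [0,0,1.0,0],
  [0,0,0.6,0],
  [0,0,0.2,0],
  [0,0,0,0],
  [0,0,0,0],
])

```text
t: 16.15
ee_pos: [0.4863, -0.0488, 0.0936]
orientation: [2.064, 2.368, 0.001]
contact_force: [0.0, 0.3, -0.0]
opening: 0.501
```

Run:
```python
from h import *
force(3)
im,d=manip.camera('wrist');save('w5',im)
rows([.4852,-.0485,.094],.14,2)
```

```text
t 16.25 F [0.12 0.23 0.24] sd [0.49 0.37 0.3 ] T [-0.009  0.012 -0.006] pos [ 0.4863 -0.0489  0.0938] open 0.5
t 16.3 pos [ 0.4863 -0.0489  0.0938] head 0.137 spin -0.003 j [-0.1   0.33 -0.5   0.74 -0.    1.33]
[[0.0, -0.1, -0.0, -0.002], [0.1, -0.0, -0.0, -0.002]] end [ 0.4852 -0.048   0.0938]
toolx [-0.14  0.99 -0.  ]
```

View pics/w5.png

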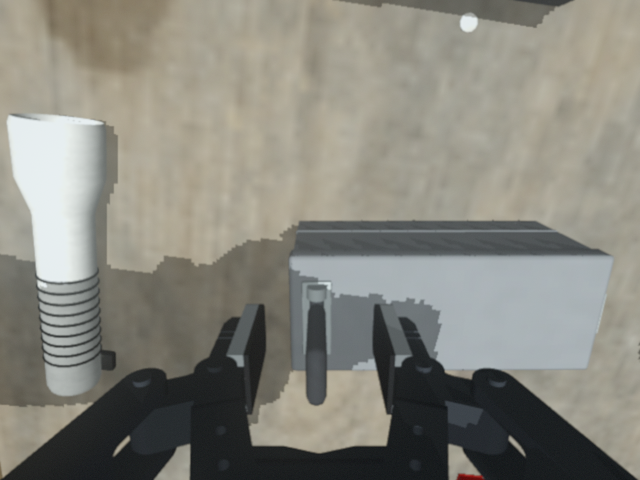

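The strap, at about (316,345), is centred between the pads and lined up with them.

Request:
send_rows([
  [0,-0.1,0,0],
  [0,0,0,0],
  [0,0,0,0],
  [0,0,0,0],
  [0,0,0,0],
  [0,0,0,0],
  [0,0,0,0],
  [0,0,0,0],
  [0,0,0,0],
  [0,0,0,0],
], grip=0, squeeze=35)

```text
t: 17.3
ee_pos: [0.4853, -0.0489, 0.0935]
orientation: [2.064, 2.368, 0.001]
contact_force: [1.2, 0.6, 3.1]
opening: 0.078
```

Request:
send_rows([
  [0,0.1,-0.17,0],
  [0,0.1,-0.17,0],
  [0,0.1,-0.17,0],
  [0,0.1,-0.17,0],
  [0,0.1,-0.17,0],
  [0,0.1,-0.17,0],
  [0,0.1,-0.17,0],
  [0,0.1,-0.17,0],
  [0,0,0,0],
  [0,0,0,0],
])

```text
t: 18.3
ee_pos: [0.4927, -0.0478, 0.1069]
orientation: [-2.064, -2.368, 0.0]
contact_force: [0.3, 0.4, -4.6]
opening: 0.077
```

Run:
```python
from h import *
force(8)
for c in['scene']:
    im,d=manip.camera(c);w=cloud(d,manip.camera_params(c))
    for a,b in[(.47,.49),(.51,.53),(.53,.55),(.55,.57),(.57,.59)]:
        m=(d>0)&(w[...,0]>a)&(w[...,0]<b)&(abs(w[...,1]+.04)<.022)&(w[...,2]<.09)&(w[...,2]>.05)
        print(c,a,m.sum(),np.median(w[m],0) if m.sum() else '')
```

```text
t 18.65 F [ 0.06  0.49 -4.57] sd [0.51 0.52 0.32] T [0.047 0.025 0.011] pos [ 0.4927 -0.0479  0.1068] open 0.077
scene 0.47 55 [ 0.48351118 -0.02681641  0.07338238]
scene 0.51 120 [ 0.51929475 -0.03684915  0.06903744]
scene 0.53 107 [ 0.53973748 -0.04031067  0.0672712 ]
scene 0.55 111 [ 0.55997243 -0.0398636   0.06525922]
scene 0.57 106 [ 0.57997649 -0.04065001  0.06264675]
```

Request:
send_rows([
  [0,-0.1,0.17,0],
  [0,-0.1,0.17,0],
  [0,-0.1,0.17,0],
  [0,-0.1,0.17,0],
  [0,-0.1,0.17,0],
  [0,-0.1,0.17,0],
  [0,-0.1,0.17,0],
  [0,-0.1,0.17,0],
  [0,0,0,0],
  [0,0,0,0],
])

```text
t: 19.7
ee_pos: [0.4846, -0.0489, 0.0935]
orientation: [-2.064, -2.368, 0.0]
contact_force: [-4.7, 0.8, 2.3]
opening: 0.075
```

Request:
send_rows([
  [0,0,0,0],
  [0,0,0,0],
  [0,0,0,0],
  [0,0,0,0],
  [0,0,-0.3,0],
  [0,0,-0.8,0],
  [0,0,-1.5,0],
  [0,0,-2,0],
  [0,0,-1.5,0],
  [0,0,-0.5,0],
], grip=50)

```text
t: 20.7
ee_pos: [0.4863, -0.0491, 0.1615]
orientation: [2.062, 2.366, 0.003]
contact_force: [1.0, 0.2, -0.8]
opening: 0.498
```

Run:
```python
from h import *
im,d=manip.camera('scene');w=cloud(d,manip.camera_params('scene'));save('s6',im)
q=w[(d>0)&(abs(w[...,0]-.54)<.09)&(abs(w[...,1]+.041)<.05)&(w[...,2]>.054)&(w[...,2]<.066)]
print(len(q),fit(q,0,0),q[:,2].mean())
m=(d>0)&(w[...,2]>.03)&(w[...,2]<.3)&(w[...,1]<-.15)&(w[...,1]>-.5)&(w[...,0]>.3)&(w[...,0]<.75)
q=w[m]
for lo in np.arange(.3,.75,.05):
    k=q[(q[:,0]>=lo)&(q[:,0]<lo+.05)]
    if len(k):print(round(lo,2),len(k),np.percentile(k[:,1],[2,98]).round(3),np.percentile(k[:,2],[2,98]).round(3))
```

```text
851 ((np.float64(0.14688468907984228), array([ 0.53930945, -0.04099853]), array([0.12782028, 0.05427069])), np.float64(0.10488468907984227)) 0.059798135321383894
0.4 2 [-0.498 -0.492] [0.031 0.033]
0.45 108 [-0.497 -0.449] [0.03  0.036]
0.5 188 [-0.5   -0.407] [0.033 0.097]
0.55 306 [-0.499 -0.21 ] [0.031 0.123]
0.6 1593 [-0.444 -0.186] [0.039 0.126]
0.65 1618 [-0.444 -0.186] [0.038 0.142]
0.7 1983 [-0.486 -0.186] [0.042 0.223]
```

View pics/s6.png

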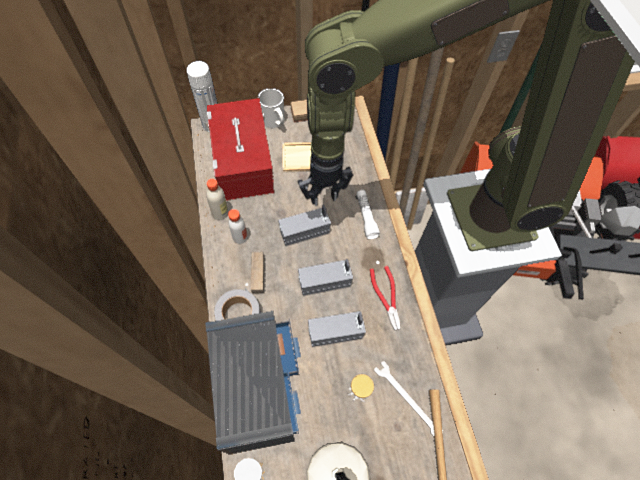

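Run:
```python
from h import *
rows([.539,-.041,.155],.137+1.45)
```

```text
t 20.75 pos [ 0.4862 -0.0491  0.1614] head 0.137 spin -1.45 j [-0.1   0.26 -0.4   0.91 -0.    1.33]
[[0.0, 0.5, 0.1, -0.145], [-0.1, 0.6, 0.0, -0.145], [-0.1, 0.5, 0.1, -0.145], [-0.2, 0.5, 0.1, -0.145], [-0.3, 0.4, 0.0, -0.145], [-0.4, 0.4, 0.1, -0.145], [-0.4, 0.4, 0.0, -0.145], [-0.4, 0.3, 0.1, -0.145], [-0.5, 0.2, 0.1, -0.145], [-0.5, 0.1, 0.0, -0.145]] end [ 0.5389 -0.0414  0.1554]
toolx [-0.14  0.99 -0.  ]
```

Request:
send_rows([
  [0.0,0.6,0.0,-0.145],
  [-0.1,0.6,0.0,-0.145],
  [-0.1,0.5,0.0,-0.145],
  [-0.2,0.5,0.0,-0.145],
  [-0.3,0.4,0.0,-0.145],
  [-0.4,0.4,0.0,-0.145],
  [-0.4,0.4,0.0,-0.145],
  [-0.4,0.3,0.0,-0.145],
  [-0.5,0.2,0.0,-0.145],
  [-0.5,0.1,0.0,-0.145],
], grip=100)

```text
t: 21.75
ee_pos: [0.5383, -0.041, 0.1585]
orientation: [0.035, -3.14, -0.0]
contact_force: [-0.2, 0.6, -0.1]
opening: 0.998
```

Request:
send_rows([
  [0,0,0.3,-0.06],
  [0,0,0.6,-0.063],
  [0,0,0.9,0],
  [0,0,0.9,0],
  [0,0,0.7,0],
  [0,0,0.4,0],
  [0,0,0.2,0],
  [0,0,0,0],
  [0,0,0,0],
  [0,0,0,0],
])

```text
t: 22.75
ee_pos: [0.5389, -0.0412, 0.1197]
orientation: [-0.218, 3.133, -0.0]
contact_force: [0.2, -0.5, 0.3]
opening: 1.001
```

Run:
```python
from h import *
im,d=manip.camera('wrist');save('w7',im)
P=manip.camera_params('wrist');w=cloud(d,P)
q=w[(d>0)&(abs(w[...,0]-.54)<.09)&(abs(w[...,1]+.041)<.05)&(w[...,2]>.054)&(w[...,2]<.066)]
print(len(q),fit(q,0,0),q[:,2].mean())
s=w[(d>0)&(abs(w[...,0]-.48)<.03)&(abs(w[...,1]+.041)<.04)&(w[...,2]>.07)&(w[...,2]<.11)]
if len(s):print('strap',len(s),np.percentile(s,[2,50,98],axis=0))
rows([.539,-.041,.045],1.714)
```

```text
26671 ((np.float64(0.13083781203870348), array([ 0.5377132 , -0.04450376]), array([0.12840138, 0.05295739])), np.float64(0.1348378120387035)) 0.061664888710061684
strap 1830 [[ 0.48021755 -0.06177155  0.07175283]
 [ 0.48271805 -0.0518672   0.10267039]
 [ 0.48789157 -0.0418577   0.10506515]]
t 22.8 pos [ 0.5389 -0.0412  0.1197] head 1.71 spin -0.004 j [-0.08  0.38 -0.34  0.85 -0.   -0.22]
[[-0.0, 0.0, 0.7, -0.0], [-0.0, 0.0, 0.8, -0.0], [-0.0, 0.0, 0.7, -0.0], [-0.0, 0.0, 0.8, -0.0], [-0.0, 0.0, 0.7, -0.0], [-0.0, 0.0, 0.8, -0.0], [-0.0, 0.0, 0.7, -0.0], [-0.0, 0.0, 0.8, -0.0], [-0.0, 0.0, 0.7, -0.0], [-0.0, 0.0, 0.8, -0.0]] end [ 0.5389 -0.0412  0.0447]
toolx [-0.99 -0.14 -0.  ]
```

View pics/w7.png

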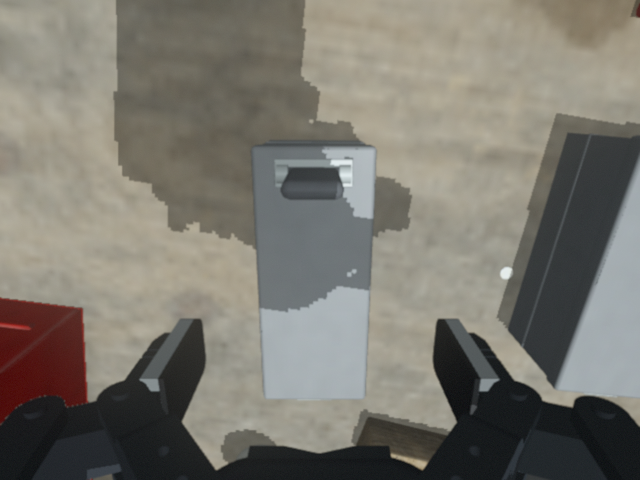

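Request:
send_rows([
  [0,-0.2,0.5,0],
  [0,0,1.0,0],
  [0,0,1.2,0],
  [0,0,1.2,0],
  [0,0,1.2,0],
  [0,0,1.0,0],
  [0,0,0.8,0],
  [0,0,0.5,0],
  [0,0,0.1,0],
  [0,0,0,0],
])

```text
t: 23.8
ee_pos: [0.539, -0.0431, 0.0443]
orientation: [-0.219, 3.134, -0.0]
contact_force: [0.2, 0.0, 0.6]
opening: 0.997
```

Request:
send_rows([
  [0,0,0,0],
  [0,0,0,0],
  [0,0,0,0],
  [0,0,0,0],
  [0,0,0,0],
  [0,0,0,0],
  [0,0,0,0],
  [0,0,0,0],
  [0,0,0,0],
  [0,0,0,0],
], grip=0, squeeze=60)

```text
t: 24.8
ee_pos: [0.5394, -0.0436, 0.045]
orientation: [-0.218, 3.133, -0.002]
contact_force: [-0.6, -3.7, 5.3]
opening: 0.599
```

Run:
```python
from h import *
force(3)
im,d=manip.camera('wrist');save('w8',im)
rows([.4695,-.2955,.10],1.5708-.153)
```

```text
t 24.9 F [-0.54 -2.58  5.63] sd [0.18 0.8  0.23] T [-0.419  0.147  0.066] pos [ 0.5395 -0.0436  0.045 ] open 0.601
t 24.95 pos [ 0.5395 -0.0436  0.045 ] head 1.71 spin 0.292 j [-0.08  0.46 -0.44  0.67 -0.   -0.22]
[[1.0, -2.4, -0.5, 0.029], [1.0, -2.4, -0.6, 0.029], [0.9, -2.5, -0.5, 0.029], [0.8, -2.5, -0.6, 0.029], [0.8, -2.5, -0.5, 0.029], [0.7, -2.5, -0.6, 0.029], [0.6, -2.5, -0.5, 0.029], [0.5, -2.6, -0.6, 0.029], [0.5, -2.6, -0.5, 0.029], [0.4, -2.5, -0.6, 0.029]] end [ 0.4694 -0.295   0.1   ]
toolx [-0.99 -0.14 -0.  ]
```

View pics/w8.png

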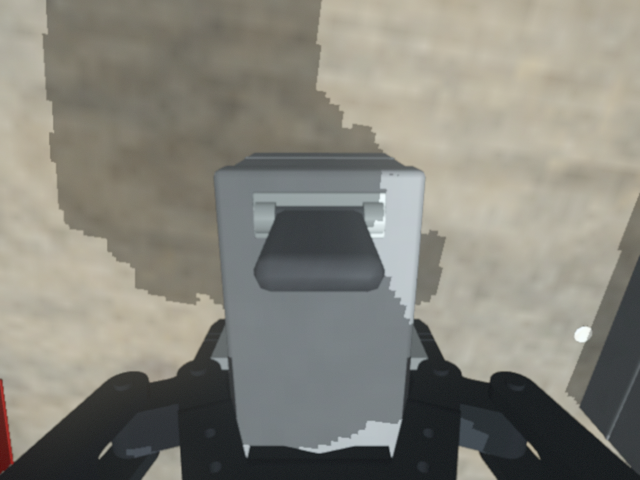

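Request:
send_rows([
  [0,0,-0.2,0],
  [0,0,-0.4,0],
  [0,0,-0.6,0],
  [0,0,-0.8,0],
  [0,0,-0.9,0],
  [0,0,-0.8,0],
  [0,0,-0.6,0],
  [0,0,-0.4,0],
  [0,0,-0.2,0],
  [0,0,0,0],
])

```text
t: 25.95
ee_pos: [0.539, -0.0431, 0.0936]
orientation: [-0.218, 3.134, -0.0]
contact_force: [-0.6, 0.1, -8.9]
opening: 0.605
```

Run:
```python
from h import *
force(3)
im,d=manip.camera('scene');save('s9',cv2.resize(im[120:280,240:420],None,fx=4,fy=3.75))
rows([.4695,-.2955,.095],1.5708-.153,16)
```

```text
t 26.05 F [-0.07  0.24 -8.83] sd [0.44 0.18 0.45] T [-0.015  0.013  0.001] pos [ 0.5386 -0.0431  0.0931] open 0.6
t 26.1 pos [ 0.5385 -0.0431  0.093 ] head 1.71 spin 0.292 j [-0.08  0.41 -0.38  0.79  0.   -0.22]
[[0.6, -1.5, -0.0, 0.018], [0.7, -1.5, -0.0, 0.018], [0.6, -1.5, -0.0, 0.018], [0.5, -1.6, -0.1, 0.018], [0.6, -1.5, 0.0, 0.018], [0.5, -1.6, 0.0, 0.018], [0.4, -1.5, 0.0, 0.018], [0.5, -1.6, -0.0, 0.018], [0.4, -1.6, -0.0, 0.018], [0.4, -1.6, -0.0, 0.018], [0.4, -1.6, -0.0, 0.018], [0.3, -1.6, -0.1, 0.018], [0.3, -1.6, 0.0, 0.018], [0.3, -1.6, 0.0, 0.018], [0.3, -1.6, 0.0, 0.018], [0.2, -1.6, -0.0, 0.018]] end [ 0.4694 -0.2953  0.095 ]
toolx [-0.99 -0.14  0.  ]
```

View pics/s9.png

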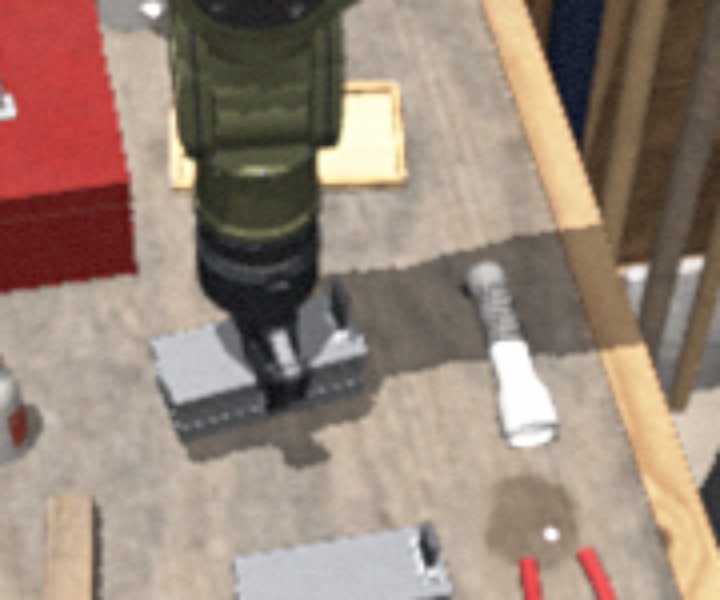

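Request:
send_rows([
  [0.3,-0.7,0,0.018],
  [0.6,-1.5,0,0.018],
  [0.7,-1.7,0,0.018],
  [0.6,-1.7,0,0.018],
  [0.6,-1.7,0,0.018],
  [0.6,-1.7,0,0.018],
  [0.5,-1.7,0,0.018],
  [0.5,-1.7,0,0.018],
  [0.4,-1.6,0,0.018],
  [0.4,-1.6,0,0.018],
])

```text
t: 27.1
ee_pos: [0.4941, -0.2039, 0.0931]
orientation: [-0.068, -3.14, 0.001]
contact_force: [0.5, -1.0, -8.3]
opening: 0.604
```

Request:
send_rows([
  [0.4,-1.6,0,0.018],
  [0.4,-1.6,0,0.018],
  [0.4,-1.6,0,0.018],
  [0.3,-1.5,0,0.018],
  [0.3,-1.2,0,0.02],
  [0.3,-0.9,0,0.02],
  [0.1,-0.4,0,0],
  [0,0,0,0],
  [0,0,0,0],
  [0,0,0,0],
])

```text
t: 28.1
ee_pos: [0.4662, -0.2871, 0.0933]
orientation: [0.238, 3.132, 0.001]
contact_force: [-0.1, -0.3, -8.4]
opening: 0.6
```

Run:
```python
from h import *
rows([.4695,-.2955,.075],1.5708-.153,2)
im,d=manip.camera('wrist');save('w10',im);P=manip.camera_params('wrist');w=cloud(d,P)
im2,d2=manip.camera('top');save('t10',cv2.resize(im2[180:330,390:590],None,fx=4,fy=4))
w2=cloud(d2,manip.camera_params('top'))
for W,D in[(w,d),(w2,d2)]:
    q=W[(D>0)&(abs(W[...,0]-.4695)<.1)&(abs(W[...,1]+.2955)<.06)&(W[...,2]>.10)&(W[...,2]<.118)]
    print(len(q),fit(q,0,0) if len(q)>50 else '')
```

```text
t 28.1 pos [ 0.4662 -0.2871  0.0933] head 1.419 spin 0.001 j [-0.55  0.42 -0.36  0.79  0.   -0.4 ]
[[-0.2, -0.4, 0.9, 0.001], [-0.3, -0.4, 0.9, 0.001]] end [ 0.4699 -0.2958  0.0753]
toolx [-0.99  0.15 -0.  ]
46455 ((np.float64(-0.12107277618567827), array([ 0.44344386, -0.28443227]), array([0.08706976, 0.06213556])), np.float64(-0.15107277618567827))
977 ((np.float64(-0.14146112573120412), array([ 0.4662291 , -0.28346446]), array([0.1313638 , 0.05346501])), np.float64(-0.08146112573120412))
```

View pics/w10.png

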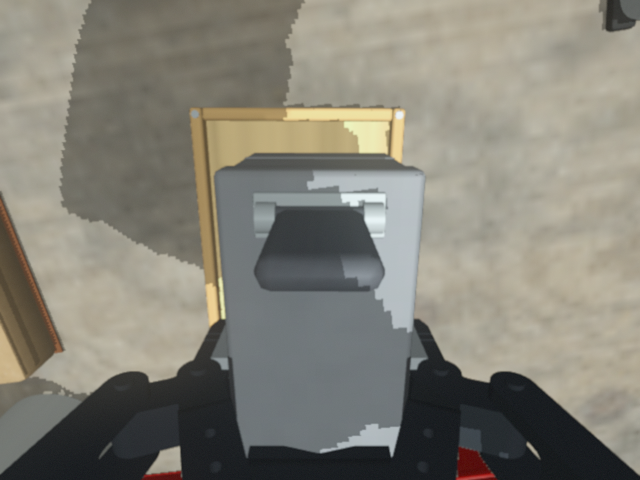

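View pics/t10.png

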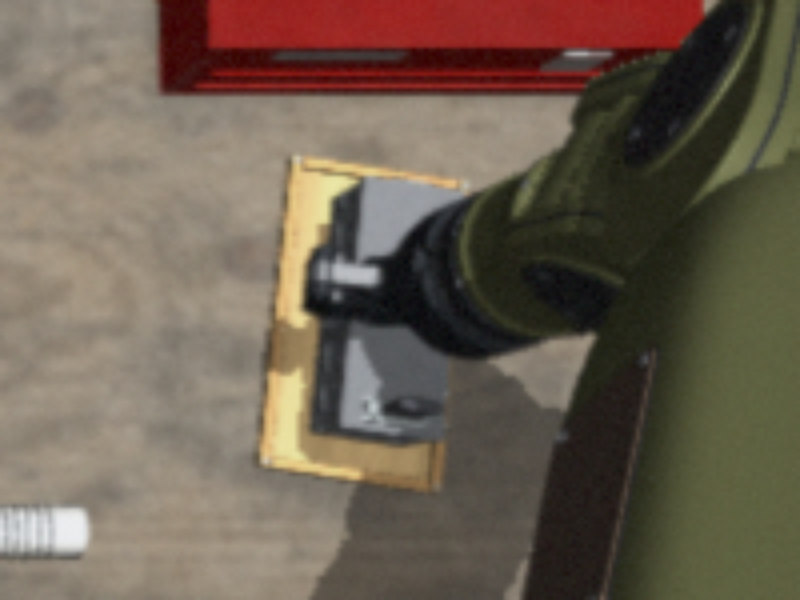

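Request:
send_rows([
  [-0.2,-0.4,0.2,0],
  [-0.2,-0.4,0.4,0],
  [0,0,0.6,0],
  [0,0,0.7,0],
  [0,0,0.7,0],
  [0,0,0.6,0],
  [0,0,0.4,0],
  [0,0,0.2,0],
  [0,0,0,0],
  [0,0,0,0],
])

```text
t: 29.2
ee_pos: [0.4689, -0.2963, 0.0555]
orientation: [0.24, 3.132, -0.0]
contact_force: [-0.5, -0.0, -8.4]
opening: 0.603
```

Run:
```python
from h import *
rows([.4695,-.2955,.050],1.5708-.153,2)
force(2)
im2,d2=manip.camera('top');save('t11',cv2.resize(im2[180:330,390:590],None,fx=4,fy=4))
im,d=manip.camera('wrist');save('w11',im)
```

```text
t 29.2 pos [ 0.4689 -0.2963  0.0555] head 1.418 spin 0.0 j [-0.56  0.47 -0.39  0.71 -0.   -0.41]
[[-0.0, 0.0, 0.3, 0.0], [-0.0, 0.1, 0.3, 0.0]] end [ 0.4691 -0.2953  0.0495]
toolx [-0.99  0.15 -0.  ]
t 29.25 F [ 0.26 -0.11 -8.39] sd [0.77 0.09 0.02] T [-0.003  0.013 -0.004] pos [ 0.469  -0.2964  0.0556] open 0.603
```

View pics/t11.png

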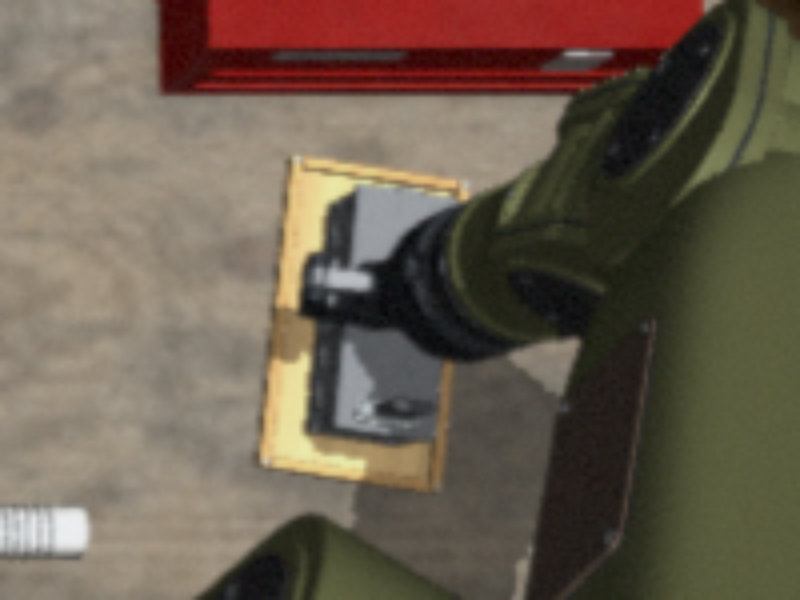

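View pics/w11.png

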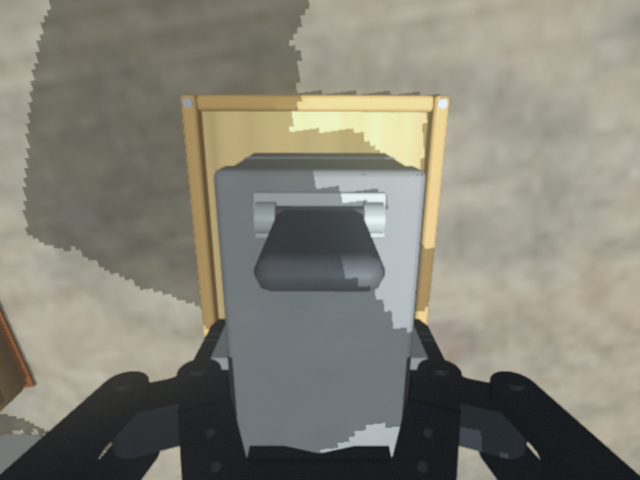

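Request:
send_rows([
  [0,-0.1,0.1,0],
  [0,0,0.1,0],
  [0,0,0.1,0],
  [0,0,0.08,0],
  [0,0,0.06,0],
  [0,0,0.05,0],
  [0,0,0.04,0],
  [0,0,0,0],
  [0,0,0,0],
  [0,0,0,0],
])

```text
t: 30.35
ee_pos: [0.4686, -0.2972, 0.0501]
orientation: [0.24, 3.132, -0.0]
contact_force: [-1.7, 0.4, -6.4]
opening: 0.604
```

Request:
send_rows([
  [0,0,0.04,0],
  [0,0,0.04,0],
  [0,0,0.03,0],
  [0,0,0,0],
  [0,0,0,0],
  [0,0,0,0],
  [0,0,0,0],
  [0,0,0,0],
  [0,0,0,0],
  [0,0,0,0],
])

```text
t: 31.35
ee_pos: [0.4686, -0.2972, 0.05]
orientation: [0.24, 3.132, -0.0]
contact_force: [-3.9, 2.7, 4.4]
opening: 0.604
```

Request:
send_rows([
  [0,0,0,0],
  [0,0,0,0],
  [0,0,0,0],
  [0,0,0,0],
  [0,0,0,0],
  [0,0,0,0],
  [0,0,-0.2,0],
  [0,0,-0.5,0],
  [0,0,-1,0],
  [0,0,-1.5,0],
], grip=90)

```text
t: 32.35
ee_pos: [0.4681, -0.2969, 0.0812]
orientation: [-0.24, -3.131, -0.001]
contact_force: [0.8, 0.3, 0.7]
opening: 0.901
```

Request:
send_rows([
  [0,0,-2,0],
  [0,0,-2.5,0],
  [0,0,-2.5,0],
  [0,0,-2.5,0],
  [0,0,-2.5,0],
  [0,0,-2,0],
  [0,0,-1,0],
  [0,0,0,0],
  [0,0,0,0],
  [0,0,0,0],
])

```text
t: 33.35
ee_pos: [0.4679, -0.2967, 0.2296]
orientation: [-0.24, -3.13, -0.002]
contact_force: [0.3, -0.0, -0.5]
opening: 0.899
```

Run:
```python
from h import *
force(2)
im,d=manip.camera('wrist');save('w12',im)
for c in['wrist','scene','top']:
    im,d=manip.camera(c);w=cloud(d,manip.camera_params(c)); save('f_'+c,im)
    for n,x,y in[('L',.516,.26),('M',.515,.12),('T',.469,-.296)]:
        q=w[(d>0)&(abs(w[...,0]-x)<.09)&(abs(w[...,1]-y)<.05)&(w[...,2]>.052)&(w[...,2]<.072)]
        if len(q)>300:
            A=np.c_[q[:,:2]-q[:,:2].mean(0),np.ones(len(q))];print(c,n,len(q),fit(q,0,0),'plane',np.linalg.lstsq(A,q[:,2],rcond=None)[0].round(4))
```

```text
t 33.4 F [ 0.34  0.08 -0.23] sd [0.01 0.1  0.28] T [0.02  0.044 0.032] pos [ 0.4679 -0.2968  0.2296] open 0.903
wrist T 12331 ((np.float64(-0.16116420550681143), array([ 0.4675012 , -0.29797953]), array([0.1282295 , 0.05309626])), np.float64(-0.15516420550681143)) plane [-0.0017 -0.0012  0.0669]
scene L 1149 ((np.float64(-0.02089867342102926), array([0.51570383, 0.26021696]), array([0.12915514, 0.0518931 ])), np.float64(-0.04689867342102927)) plane [-0.006   0.0109  0.0603]
scene M 1021 ((np.float64(0.010610526470526044), array([0.51488448, 0.12043552]), array([0.12858846, 0.05372831])), np.float64(-0.019389473529473955)) plane [-0.0087 -0.007   0.0597]
scene T 731 ((np.float64(-0.1802358916269584), array([ 0.46844488, -0.29366193]), array([0.13018286, 0.05587673])), np.float64(-0.1802358916269584)) plane [-0.0108 -0.0412  0.0642]
top L 1558 ((np.float64(-0.027930860249331987), array([0.51608888, 0.25877442]), array([0.12971369, 0.05337133])), np.float64(-0.017930860249331992)) plane [-0.0032  0.0005  0.061 ]
top M 1541 ((np.float64(0.022448890174852076), array([0.51500966, 0.11988571]), array([0.12980335, 0.05321685])), np.float64(0.020448890174852075)) plane [-0.0035 -0.0056  0.0607]
top T 1260 ((np.float64(-0.0854564944144029), array([ 0.4686465 , -0.29272406]), array([0.13058928, 0.05541688])), np.float64(-0.025456494414402897)) plane [-0.0084 -0.0169  0.0652]
```

View pics/f_scene.png

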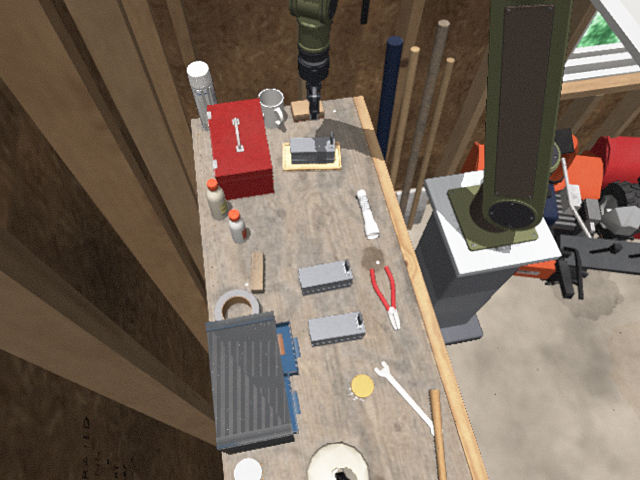

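View pics/f_wrist.png

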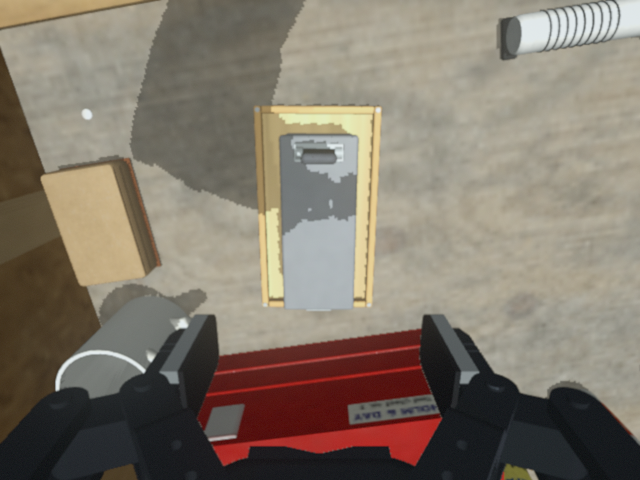

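Run:
```python
from h import *
print(manip.read_state()['t'],manip.close_job())
```

```text
the job is handed in; nothing more can be done
33.6 None
```

The rightmost case is the heaviest. It now lies flat inside the wooden tray, and the job was handed in at 33.6 s. I felt the cases left, middle, right, raising each near end about 15 mm by its strap and letting it down flat again.

| Case | Force at the strap (N) | Implied mass (kg) |
|---|---|---|
| Left | about 1.3 | about 0.2 |
| Middle | about 3.2 | about 0.55 to 0.6 |
| Right | about 4.6 | about 0.85 |

With the right case fully lifted, the wrist read about 8.8 N, or 0.9 kg, which agrees with the strap reading. The middle reading is slightly above its stated 0.4 to 0.55 kg range, within the noise.

Last checks:
- **In the tray:** The case's top measured 64 to 67 mm high, against 65 mm expected on the tray floor. It was level and within about 2 to 3 mm of the tray's centre. The top and scene cameras gave less consistent angles and tilts for it than the wrist camera, because the strap and rim disturbed those fits.
- **Other two cases:** Both measured within about 1 mm of where they started.
- **Bystanders:** They looked undisturbed in the final picture, but I did not measure them again.
- **Gripper:** It is open and clear, well above the tray.

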